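# Press the row of sowing tubes home and close the retaining bar

### The arm

A 7-joint arm with a two-finger parallel gripper is mounted at the origin on a cart in front of the work surface, level with it; the furniture and walls round the work are solid. World frame = base frame: x ahead of the robot, y to its left, z up, the work surface at z = 0. Lengths are in m, angles in rad, forces in N, time in s.
With the tool pointing down it reaches from about 0.425 to 0.925 m from the base axis. Payload 6.8 kg.
Tool frame: the origin (TCP) lies midway between the tips of the shut fingers; the grasp point (between the pads) lies 19 mm behind it (env.grasp_offset is the x of the grasp point in the tool frame, in m); x points along the fingers, z is the direction in which the jaws open and shut, and the axes are right-handed (so a half turn about x gives the same grasp; the last joint's range is limited). The gripper opens to 88 mm and grips with 3 to 60 N. Pads are 20 mm wide; open, the fingers measure 115 mm over their backs; the gripper's body (75 mm by 178 mm) begins 61 mm behind the grasp point.
Start: joints at [-1.22, 0.477, 0.022, 1.555, -0.011, 1.109, -0.083], TCP at [0.299, 0.605, 0.223] pointing down, gripper open.
Joint ranges: [-2.96, 2.96], [-0.34, 2.1], [-1.41, 1.46], [0.24, 2.44], [-1.37, 4.51], [0.17, 1.92], [-2.96, 2.96]. Speed limits (rad/s): [2.39, 2.39, 3.14, 3.14, 3.14, 3.14, 3.14].

### API

Orientations are given as a unit quaternion [w, x, y, z].
In Python, from station import env gives the robot as it stands.
- The arm moves only by the tool move_arm, never from a script. Its arguments are lists of equal length, an entry for each row: "grip": the opening, from 0 (shut) to 1 (fully open); "travel": the shift along the tool's x, y, z in m, a list of three; "spin": the turn about the tool's x in degrees. In form: {"grip": [grip, ...], "travel": [[dx, dy, dz], ...], "spin": [spin, ...]}. A call has exactly 5 rows; each row shifts and turns the commanded pose from where the row before left it, along the tool's axes as they then stand; what a row does not reach is not made up. A row lasts 1/12 s, in which the tool goes at most 41.7 mm and 7.16 degrees, less where a joint would pass 70% of its speed; a pose out of reach is approached as far as the arm can. A call with a gripper value outside its range is refused whole. The fingers move at their own pace and stop on an object; the grip force is fixed at half the most. Time passes only in rows, so rows that do not move let the fingers close, or fill a call up. It gives the time, the measured TCP pose, the force and the opening at its end, in the units of the state.
- env.state(): the state, without advancing time (a new reading comes with each control period).
- env.grab_frame(name): name is "scene" or "side" or "wrist"; returns the picture (480x640x3 uint8, blue, green, red); there is no depth.
- env.camera_params(name): a dict with "fx", "fy", "cx", "cy" (pixels), "R" (3x3) and "t" (3): a world point X has camera coordinates R X + t; the wrist camera has in their place "mount" (4x4, takes a point from camera to tool coordinates, whose origin is the TCP and whose axes are the tool frame's). Camera axes: x right, y down, z forward; pixel columns grow to the right and rows downward; lengths in m; the calibration is good to about 2 mm. The wrist camera is an equidistant fisheye: a pixel r from the principal point sees the ray r / f radians off the axis. A picture is of the moment at which its call begins: read the wrist's pose just before it. camera_params takes no time and is no camera call.
- env.finish_job(): hands the job in, once; it reports no verdict.
The state is a dict: "t": time; "joint_positions": joint angles; "joint_vel": joint speeds; "joint_efforts": joint torques, N m; "ee_pos": TCP position; "tcp_rot": TCP orientation; "wrist_force": force on the tool from outside, world axes, zero at the start; "ft_torque": the same for the moment, N m; "opening": opening from 0.0 (shut) to 1.0 (fully open).
Only numpy, scipy, OpenCV 4.12 (cv2) and the standard library are available. Lean on these libraries where they do the work, as an engineer would, in place of code of your own. Each camera call takes 0.05 s, during which the arm holds its last target. There are 200 camera calls.

### The job

The four filled tubes in the metal sowing rack stand proud and the yellow retaining bar is swung open. With the fingertips, work along the row from one end to the other without skipping, pressing each tube gently straight down until its collar sits on the rack, then push the bar round its arc until it is fully home in its keeper over the collars. Do not pull any tube up, and leave the other things on the bench where they are.

Things in the scene. Friction and masses are not known exactly. Their poses are not given: they have to be found in the camera images.
- rack: sowing rack of bright sheet metal, fixed to the bench: a level plate 110 (its x) by 400 mm (its y) whose top is 250 mm above the bench, on four legs with folded skirts. Origin on the bench below the plate's centre, z up; its x points away from the robot within 20 degrees. Four tubes hang in a row along its y, at x = 0, y = +90, +30, -30, -90 mm.
- plug_press: fixed green lever press, not part of the job: 530 mm tall, 135 mm wide (y), origin at its foot. It stands behind and left of the rack; its red-gripped lever reaches 216 mm toward the robot (-x) from the origin, 455 to 530 mm above the bench: carry the arm round in front of it.
- tube_1_top (a point): centre of the flat top of tube 1 (first from the left (+y), next to the bar's pivot): a black upright seedling tube, 49 mm across the collar, filled level with a firm brown root plug. The collar is the top 11 mm. Home means the collar sits on the plate: the top is then 11 mm above the plate, 261 mm above the bench.
- tube_1 (a joint): how far tube 1 stands proud of home, m: 0 is home, against a hard stop, larger is higher. A snug upright sliding fit: about 5 N moves it down and it stays where it is left.
- tube_2_top (a point): centre of the flat top of tube 2 (second from the left): a black upright seedling tube, 49 mm across the collar, filled level with a firm brown root plug. The collar is the top 11 mm. Home means the collar sits on the plate: the top is then 11 mm above the plate, 261 mm above the bench.
- tube_2 (a joint): how far tube 2 stands proud of home, m: 0 is home, against a hard stop, larger is higher. A snug upright sliding fit: about 5 N moves it down and it stays where it is left.
- tube_3_top (a point): centre of the flat top of tube 3 (third from the left): a black upright seedling tube, 49 mm across the collar, filled level with a firm brown root plug. The collar is the top 11 mm. Home means the collar sits on the plate: the top is then 11 mm above the plate, 261 mm above the bench.
- tube_3 (a joint): how far tube 3 stands proud of home, m: 0 is home, against a hard stop, larger is higher. A snug upright sliding fit: about 5 N moves it down and it stays where it is left.
- tube_4_top (a point): centre of the flat top of tube 4 (last, at the right, next to the bar's knob and keeper): a black upright seedling tube, 49 mm across the collar, filled level with a firm brown root plug. The collar is the top 11 mm. Home means the collar sits on the plate: the top is then 11 mm above the plate, 261 mm above the bench.
- tube_4 (a joint): how far tube 4 stands proud of home, m: 0 is home, against a hard stop, larger is higher. A snug upright sliding fit: about 5 N moves it down and it stays where it is left.
- bar (a joint): angle of the yellow retaining bar, rad: 0 is fully home in the keeper, lying along the row over the back rims of the collars, against a stop; larger is swung open, away from the robot, its far end moving along an arc. It swings level, 18 mm wide, 5 mm thick, its underside 15 mm above the plate (so 4 mm over collars that are home; a proud tube blocks it). It turns with light friction, about 1.5 N at the knob, and stays where it is left.
- bar_pivot (a point): the bar's pivot, on the axis (upright), at the bar's top face, 270 mm above the bench: rack x +22, y +155 mm.
- bar_knob (a point): point on the axis of the upright black knob near the bar's free end, 300 mm from the pivot: 19 mm across at this height, standing 30 mm above the bar's top face; this point is 20 mm above that face, 290 mm above the bench. The knob turns with the bar; with the bar home it stands at rack x +22, y -145 mm. The keeper, a dark hook for the bar's tip, begins 28 mm beyond the knob on the rack's right (-y) end and reaches 26 mm above the plate.
- clay_pot: bystander, loose: small terracotta pot, 60 mm wide, 54 high, standing left of the rack. Origin in the middle of its underside.
- cutters: bystander, loose: red-handled secateurs, 203 mm long, lying to the right, behind the rack. Origin in the middle of its underside.
- dibber: bystander, loose: turned wooden dibber, 248 mm long, 30 mm thick, lying behind the rack. Origin in the middle of its underside.
- marker: bystander, loose: white marker pen, 135 mm long, lying behind the rack. Origin in the middle of its underside.

How it is judged:
On the way, in this order (a step that is already met when the one before it is completed fails the run):
1. the tube at one end of the row is pressed home ((value of joint tube_1 below 0.004 m or value of joint tube_4 below 0.004 m)), for 0.1 s.
2. the tube next to it is home too ((value of joint each of tube_1, tube_2 below 0.004 m or value of joint each of tube_4, tube_3 below 0.004 m)), for 0.1 s.
3. the third tube along is home too ((value of joint each of tube_1, tube_2, tube_3 below 0.004 m or value of joint each of tube_4, tube_3, tube_2 below 0.004 m)), for 0.1 s.
4. all four tubes are home (value of joint each of tube_1, tube_2, tube_3, tube_4 below 0.004 m), for 0.1 s.
5. the bar is pushed home over the collars (value of joint bar below 0.04 rad), for 0.1 s.
At the end, for the whole second after the job is handed in: every tube stands within 4 mm of home, and the retaining bar rests within 0.04 rad (12 mm at the knob) of its stop in the keeper (all of step 4 and value of joint bar below 0.04 rad and velocity of joint bar below 0.05 rad/s); the robot touches nothing.
It fails at once if a tube is pulled up, to 32 mm or more above home (value of joint any of tube_1, tube_2, tube_3, tube_4 above 0.032 m).
It fails at once if the rack, a tube or the bar is pressed with more than 45 N (contact force between any of the fingers, the arm and rack above 45 N).
It fails at once if the clay pot, secateurs, dibber or marker are moved by more than 30 mm (distance of any of clay_pot, cutters, dibber, marker from where it was at the start of the episode above 0.03 m).
It also fails if it takes over 58 s, if anything falls off the work surface, if the arm or the gripper's body presses on something with over 40 N, if the wrist force passes 120 N, or if a joint passes its speed limit or range.

## Working session

There is one attempt and no reset: what is moved stays moved. The work goes in short steps, Python scripts to look and compute and a tool call to move; the robot and the scene stay as the last step left them, time stands still between calls to the robot, and variables do not carry over. Pictures are saved under pics/ and viewed, about 8 in all and at most 12, crops included, and the job is handed in when it is done.

Besides the shell and the picture viewer there is one more tool, called as a command line: name --pt "numbers of a row" for each row, then --argument value for the rest. move_arm: Moves the arm, as the interface text tells. Its arguments: {"type":"object","properties":{"grip":{"type":"array"},"travel":{"type":"array"},"spin":{"type":"array"}},"required":["grip","travel","spin"]}

```bash
mkdir -p pics; ls; python3 - <<'E'
from station import env
import cv2
s=env.state();print({k:s[k] for k in('t','ee_pos','tcp_rot','wrist_force','opening')})
for n in('scene','side'):
    cv2.imwrite(f'pics/{n}0.png',env.grab_frame(n))
    print(n,env.camera_params(n))
print(env.camera_params('wrist'))
E
```

```text
pics
{'t': 0.0, 'ee_pos': array([0.29867814, 0.60465157, 0.2217054 ]), 'tcp_rot': array([ 0.60007742, -0.3736011 ,  0.6010946 ,  0.37284662]), 'wrist_force': array([-0.03754466,  0.00574566, -0.08919384]), 'opening': 1.0025499894836245}
scene {'fx': 505.37702405835904, 'fy': 505.37702405835904, 'cx': 318.78192944788384, 'cy': 247.42504317296215, 'R': array([[ 0.45271302, -0.89154189, -0.01428207],
       [-0.50957488, -0.24554486, -0.82464608],
       [ 0.73169963,  0.38060581, -0.56546871]]), 't': array([-0.32868147,  0.43066286,  0.83724822])}
side {'fx': 608.3316366741411, 'fy': 608.3316366741411, 'cx': 322.65473062734554, 'cy': 245.37538594223636, 'R': array([[ 0.99661255, -0.07894076,  0.0230603 ],
       [-0.02000625, -0.50469539, -0.86306565],
       [ 0.07976949,  0.85968071, -0.50456507]]), 't': array([-0.55876394,  0.11623948,  1.41554041])}
{'fx': 371.64829954431775, 'fy': 371.64829954431775, 'cx': 318.6363303465987, 'cy': 238.68236353582907, 'mount': array([[-5.62096463e-04, -3.04860239e-01,  9.52396933e-01,
        -1.60812471e-01],
       [ 6.07413706e-05, -9.52397092e-01, -3.04860254e-01,
         8.35057556e-02],
       [ 9.99999840e-01, -1.13510976e-04,  5.53856666e-04,
         1.71467467e-04],
       [ 0.00000000e+00,  0.00000000e+00,  0.00000000e+00,
         1.00000000e+00]])}
```

View pics/scene0.png

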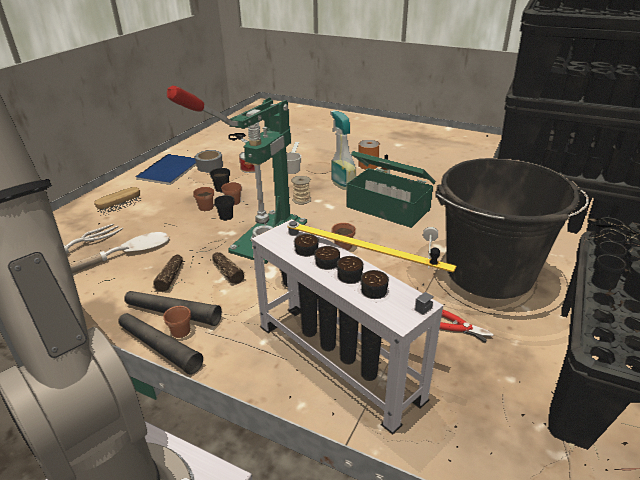

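View pics/side0.png

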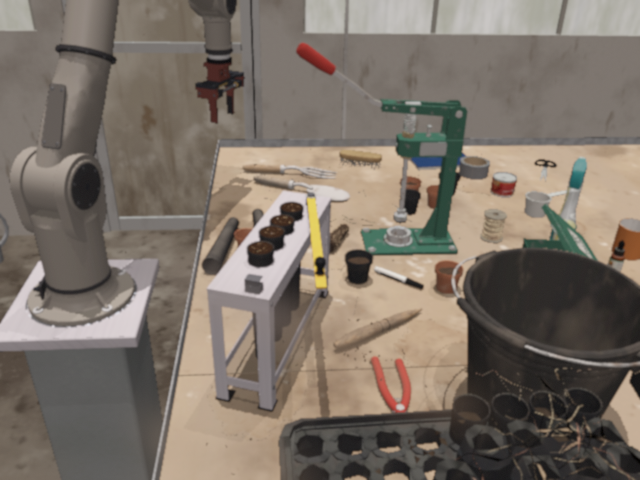

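Scene view: tube tops at about (306,241), (327,256), (350,267), (375,281), knob (435,256), keeper (424,302). Side view: tops at about (291,209), (282,225), (272,238), (260,249), knob (320,265). The bar is open by roughly 35°.

```bash
cat > h.py <<'E'
import numpy as np, cv2
from station import env
def ray(n,uv):
    c=env.camera_params(n);d=c['R'].T@np.array([(uv[0]-c['cx'])/c['fx'],(uv[1]-c['cy'])/c['fy'],1]);return -c['R'].T@c['t'],d/np.linalg.norm(d)
def onz(n,uv,z):
    o,d=ray(n,uv);return o+d*(z-o[2])/d[2]
def tri(a,b):
    (o1,d1),(o2,d2)=ray('scene',a),ray('side',b)
    s=np.linalg.lstsq(np.c_[d1,-d2],o2-o1,rcond=None)[0];p,q=o1+s[0]*d1,o2+s[1]*d2
    return (p+q)/2,np.linalg.norm(p-q)
def proj(n,X):
    c=env.camera_params(n);q=c['R']@X+c['t'];return c['fx']*q[0]/q[2]+c['cx'],c['fy']*q[1]/q[2]+c['cy']
E
python3 - <<'E'
from h import *
I={n:cv2.imread(f'pics/{n}0.png') for n in('scene','side')}
roi={'scene':(285,225,400,305),'side':(240,195,308,270)}
C={}
for n,(a,b,c,d) in roi.items():
    im=I[n][b:d,a:c].astype(int);B,G,R=im[...,0],im[...,1],im[...,2]
    m=((R-B>12)&(R<130)).astype(np.uint8)
    m=cv2.morphologyEx(m,cv2.MORPH_CLOSE,np.ones((3,3)))
    k,l,st,ce=cv2.connectedComponentsWithStats(m)
    C[n]=[(ce[i]+[a,b],st[i]) for i in range(1,k) if st[i][4]>60]
    for p,s in C[n]:print(n,p.round(1),s)
    Y=I[n].astype(int); ym=(Y[...,2]>180)&(Y[...,1]>150)&(Y[...,0]<70); ys,xs=np.nonzero(ym)
    print('yellow',xs.min(),xs.max(),ys.min(),ys.max())
s=cv2.resize(I['scene'][215:325,245:465],None,fx=3.4,fy=3.4,interpolation=cv2.INTER_CUBIC)
cv2.imwrite('pics/crop1.png',s)
t=cv2.resize(I['side'][180:300,205:345],None,fx=4.8,fy=4.8,interpolation=cv2.INTER_CUBIC)
cv2.imwrite('pics/crop2.png',t)
if len(C['scene'])==4==len(C['side']):
    A=sorted([p for p,_ in C['scene']],key=lambda p:p[0]);Bb=sorted([p for p,_ in C['side']],key=lambda p:-p[0])
    for a,b in zip(A,Bb):print(tri(a,b))
E
```

```text
scene [343.8 230. ] [ 47   0  23  13 227]
scene [305.8 240.3] [ 10   9  23  13 230]
scene [345.5 245.7] [ 48  15  24  12 134]
scene [326.9 252.7] [ 30  21  24  14 260]
scene [349.5 263.3] [ 52  31  25  15 291]
scene [374.3 278.2] [ 77  45  26  17 329]
yellow 295 454 228 269
side [291.2 207. ] [ 41   7  21  11 168]
side [256.5 214.9] [12 14 11 17 96]
side [276.5 226.1] [ 20  19  34  24 456]
side [260.2 247.6] [  8  46  25  14 269]
yellow 318 322 276 287
```

View pics/crop1.png

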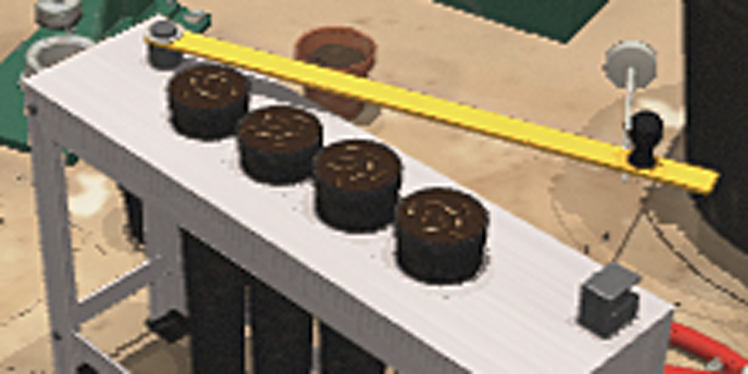

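View pics/crop2.png

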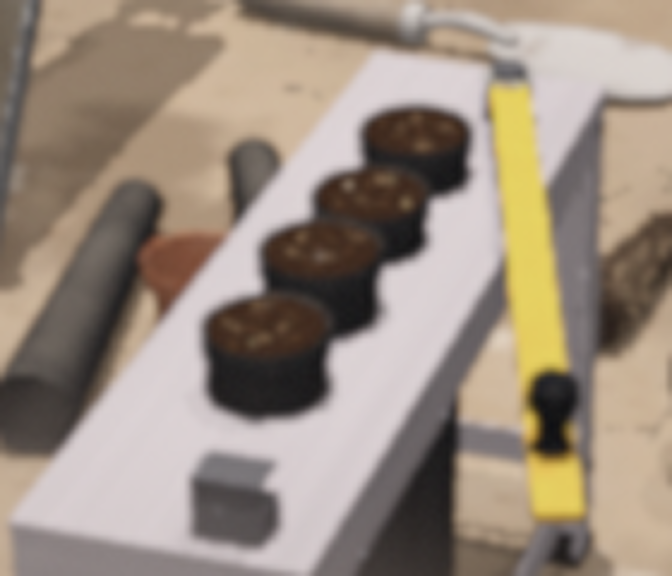

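```bash
python3 - <<'E'
from h import *
S=[(305.8,240.3),(326.9,252.9),(349.5,263.5),(374.3,278.2)];D=[(291.5,207.3),(282.5,221.5),(272.1,232.3),(260.5,247.9)]
P=[]
for a,b in zip(S,D):
    p,e=tri(a,b);P.append(p);print('tube',p.round(4),round(e,4))
print('knob',[x for x in tri((435,253.5),(320,262))])
for n,c in(('scene',[(251.5,239.7),(442.6,305.6),(290.6,219.4)]),('side',[(284.2,191.5),(207.5,289.4),(331,199.2)])):
    for u in c:print(n,u,onz(n,u,.25)[:2].round(4))
P=np.array(P);t=np.array([.09,.03,-.03,-.09])
m=P[:,:2].mean(0);v=(t@P[:,:2])/(t@t);print('centre',m,'ydir',v,np.linalg.norm(v));v/=np.linalg.norm(v)
x=np.array([v[1],-v[0]]);print('yaw',np.degrees(np.arctan2(x[1],x[0])),'line',[ (m+k*v).round(4) for k in t])
print('pivot',m+.022*x+.155*v,'knobhome',m+.022*x-.145*v)
E
```

```text
tube [ 0.4832 -0.0988  0.2704] 0.0004
tube [ 0.4639 -0.1549  0.2687] 0.0006
tube [ 0.4432 -0.2111  0.2758] 0.0004
tube [ 0.4222 -0.268   0.276 ] 0.0008
knob [array([ 0.52143943, -0.34609078,  0.29137669]), np.float64(0.002941151997462738)]
scene (251.5, 239.7) [0.4631 0.018 ]
scene (442.6, 305.6) [ 0.4333 -0.3902]
scene (290.6, 219.4) [ 0.5681 -0.015 ]
side (284.2, 191.5) [0.4712 0.02  ]
side (207.5, 289.4) [ 0.3348 -0.3554]
side (331, 199.2) [ 0.5713 -0.0219]
centre [ 0.45311874 -0.18319074] ydir [0.33923476 0.93980419] 0.9991557106644378
yaw -19.84771851944538 line [array([ 0.4837, -0.0985]), array([ 0.4633, -0.155 ]), array([ 0.4429, -0.2114]), array([ 0.4226, -0.2678])]
pivot [ 0.52643772 -0.04486748] knobhome [ 0.4245813  -0.32704697]
```

```bash
cat >> h.py <<'E'
from scipy.spatial.transform import Rotation as Ro
def rot():
    return Ro.from_quat(np.roll(env.state()['tcp_rot'],-1)).as_matrix()
def to_tool(target):
    s=env.state();return (rot().T@(np.array(target)-s['ee_pos'])*1000).round(1)
E
python3 - <<'E'
from h import *
print(rot().round(3))
print('lever tip',tri((176,93),(305,50)),'lever grip end',tri((200,107),(332,70)),'bucket left edge',tri((442,185),(458,280)))
print(to_tool([.4837,-.0985,.32]),to_tool([.4837,-.0985,.262]))
E
```

```text
[[-0.001 -0.897  0.443]
 [-0.001  0.443  0.897]
 [-1.    -0.    -0.002]]
lever tip (array([0.52509532, 0.21085751, 0.51157892]), np.float64(0.002301026824000513)) lever grip end (array([0.58739002, 0.20819199, 0.46574035]), np.float64(0.005711316116011936)) bucket left edge (array([ 0.78622163, -0.29825259,  0.25696478]), np.float64(0.06955032048019183))
[ -97.3 -477.3 -548.8] [ -39.3 -477.3 -548.7]
```

move_arm --grip '[0,0,0,0,0]' --pt "-15 0 0" --pt "-20 -10 -12" --pt "-20 -20 -23" --pt "-20 -23 -27" --pt "-10 -23 -27" --spin '[0,0,0,0,0]'

```text
t: 0.52
ee_pos: [0.3326, 0.4723, 0.354]
tcp_rot: [0.601, -0.373, 0.599, 0.374]
wrist_force: [1.3, -0.0, 0.2]
opening: 0.661
```

move_arm --grip '[0,0,0,0,0]' --pt "0 -0.022 -0.0255" --pt "0 -0.022 -0.0255" --pt "0 -0.022 -0.0255" --pt "0 -0.022 -0.0255" --pt "0 -0.022 -0.0255" --spin '[0,0,0,0,0]'

```text
t: 0.93
ee_pos: [0.3746, 0.3076, 0.3515]
tcp_rot: [0.6, -0.373, 0.601, 0.373]
wrist_force: [0.2, 0.4, 0.3]
opening: 0.278
```

move_arm --grip '[0,0,0,0,0]' --pt "0 -0.022 -0.0255" --pt "0 -0.022 -0.0255" --pt "0 -0.022 -0.0255" --pt "0 -0.022 -0.0255" --pt "0 -0.022 -0.0255" --spin '[0,0,0,0,0]'

```text
t: 1.35
ee_pos: [0.4166, 0.1446, 0.3516]
tcp_rot: [0.6, -0.373, 0.601, 0.373]
wrist_force: [0.8, -0.0, 0.5]
opening: 0.006
```

move_arm --grip '[0,0,0,0,0]' --pt "0 -0.022 -0.0255" --pt "0 -0.022 -0.0255" --pt "0 -0.022 -0.0255" --pt "0 -0.022 -0.0255" --pt "0 -0.022 -0.0255" --spin '[0,0,0,0,0]'

```text
t: 1.77
ee_pos: [0.4587, -0.0183, 0.3517]
tcp_rot: [0.601, -0.373, 0.601, 0.373]
wrist_force: [0.4, 0.4, 0.4]
opening: 0.005
```

move_arm --grip '[0,0,0,0,0]' --pt "0.006 -0.018 -0.02" --pt "0.006 -0.012 -0.014" --pt "0.006 0 0" --pt "0.0 0 0" --pt "0 0 0" --spin '[0,0,0,0,0]'

```text
t: 2.18
ee_pos: [0.4703, -0.0593, 0.3333]
tcp_rot: [0.6, -0.373, 0.601, 0.374]
wrist_force: [0.4, 1.1, -0.7]
opening: 0.004
```

```bash
python3 - <<'E'
from h import *
s=env.state();print(s['ee_pos'],s['wrist_force'],to_tool([.4837,-.0985,.29]))
cv2.imwrite('pics/w1.png',env.grab_frame('wrist'))
E
```

```text
[ 0.47028949 -0.05929543  0.33332224] [ 0.42666313  1.09803295 -0.72519301] [ 43.3 -29.4 -29.2]
```

View pics/w1.png

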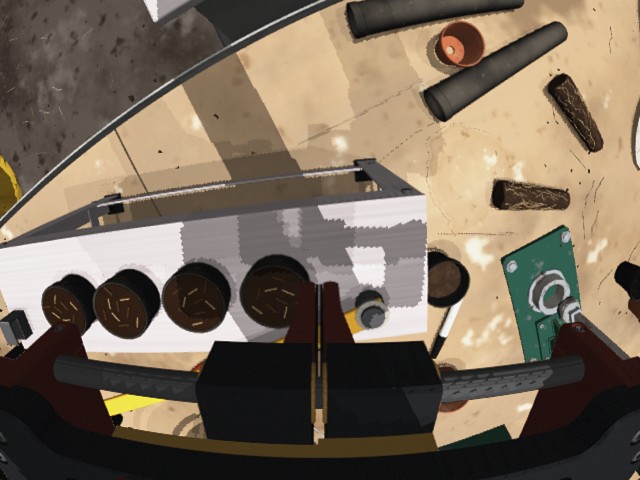

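Wrist view: tube 1's top is centred near (275,288), with the fingertips at (320,285), short of it as computed. Tubes 2–4 are at (195,295), (127,303), (68,303).

move_arm --grip '[0,0,0,0,0]' --pt "0 -0.015 -0.015" --pt "0 -0.0145 -0.0142" --pt "0.02 0 0" --pt "0.02 0 0" --pt "0.005 0 0" --spin '[0,0,0,0,0]'

```text
t: 2.65
ee_pos: [0.4831, -0.0981, 0.2867]
tcp_rot: [0.599, -0.373, 0.601, 0.374]
wrist_force: [-0.9, 0.4, -0.5]
opening: 0.007
```

```bash
python3 - <<'E'
from h import *
s=env.state();print(s['ee_pos'],s['wrist_force'],to_tool([.4837,-.0985,.261]))
E
```

```text
[ 0.48312537 -0.09813825  0.28668001] [-0.87732804  0.44507965 -0.4739595 ] [25.7 -0.8 -0. ]
```

move_arm --grip '[0,0,0,0,0]' --pt "0.006 0 0" --pt "0.004 0 0" --pt "0.004 0 0" --pt "0.003 0 0" --pt "0.003 0 0" --spin '[0,0,0,0,0]'

```text
t: 3.07
ee_pos: [0.4847, -0.0992, 0.2694]
tcp_rot: [0.601, -0.373, 0.6, 0.373]
wrist_force: [-2.0, 1.1, 4.0]
opening: 0.007
```

move_arm --grip '[0,0,0,0,0]' --pt "0.002 0 0" --pt "0.002 0 0" --pt "0.001 0 0" --pt "0 0 0" --pt "0 0 0" --spin '[0,0,0,0,0]'

```text
t: 3.48
ee_pos: [0.4846, -0.0995, 0.2639]
tcp_rot: [0.601, -0.373, 0.6, 0.373]
wrist_force: [0.0, 1.6, 1.5]
opening: 0.006
```

move_arm --grip '[0,0,0,0,0]' --pt "0.001 0 0" --pt "0.001 0 0" --pt "0.001 0 0" --pt "0 0 0" --pt "0 0 0" --spin '[0,0,0,0,0]'

```text
t: 3.9
ee_pos: [0.4846, -0.0996, 0.2612]
tcp_rot: [0.601, -0.373, 0.6, 0.373]
wrist_force: [-0.9, 2.9, 7.6]
opening: 0.007
```

move_arm --grip '[0,0,0,0,0]' --pt "-0.015 0 0" --pt "-0.015 0 0" --pt "0 -0.003 -0.03" --pt "0 -0.003 -0.029" --pt "0 0 0" --spin '[0,0,0,0,0]'

```text
t: 4.32
ee_pos: [0.4606, -0.1609, 0.2907]
tcp_rot: [0.601, -0.371, 0.603, 0.371]
wrist_force: [0.0, -0.5, -0.3]
opening: 0.005
```

move_arm --grip '[0,0,0,0,0]' --pt "0.01 0 0" --pt "0.006 0 0" --pt "0.004 0 0" --pt "0.003 0 0" --pt "0.002 0 0" --spin '[0,0,0,0,0]'

```text
t: 4.73
ee_pos: [0.4631, -0.1546, 0.265]
tcp_rot: [0.6, -0.373, 0.601, 0.374]
wrist_force: [-3.0, 0.8, 4.5]
opening: 0.007
```

move_arm --grip '[0,0,0,0,0]' --pt "0.002 0 0" --pt "0.001 0 0" --pt "0.001 0 0" --pt "0.001 0 0" --pt "0 0 0" --spin '[0,0,0,0,0]'

```text
t: 5.15
ee_pos: [0.4635, -0.1547, 0.2612]
tcp_rot: [0.601, -0.373, 0.6, 0.374]
wrist_force: [-4.3, 1.5, 8.1]
opening: 0.004
```

move_arm --grip '[0,0,0,0,0]' --pt "-0.015 0 0" --pt "-0.015 0 0" --pt "0 -0.0033 -0.03" --pt "0 -0.0033 -0.03" --pt "0 0 0" --spin '[0,0,0,0,0]'

```text
t: 5.57
ee_pos: [0.4412, -0.217, 0.2914]
tcp_rot: [0.602, -0.372, 0.602, 0.37]
wrist_force: [0.1, -0.0, 1.7]
opening: 0.006
```

move_arm --grip '[0,0,0,0,0]' --pt "0.008 0 0" --pt "0.005 0 0" --pt "0.004 0 0" --pt "0.004 0 0" --pt "0.004 0 0" --spin '[0,0,0,0,0]'

```text
t: 5.98
ee_pos: [0.4434, -0.2115, 0.2655]
tcp_rot: [0.6, -0.374, 0.6, 0.373]
wrist_force: [-0.4, -1.8, 3.4]
opening: 0.002
```

move_arm --grip '[0,0,0,0,0]' --pt "0.002 0 0" --pt "0.001 0 0" --pt "0.001 0 0" --pt "0.001 0 0" --pt "0 0 0" --spin '[0,0,0,0,0]'

```text
t: 6.4
ee_pos: [0.4433, -0.2115, 0.2613]
tcp_rot: [0.601, -0.373, 0.6, 0.373]
wrist_force: [-0.8, 0.2, 6.3]
opening: 0.005
```

move_arm --grip '[0,0,0,0,0]' --pt "-0.015 0 0" --pt "-0.015 0 0" --pt "0 -0.0033 -0.03" --pt "0 -0.0033 -0.03" --pt "0 0 0" --spin '[0,0,0,0,0]'

```text
t: 6.82
ee_pos: [0.4193, -0.2729, 0.2909]
tcp_rot: [0.601, -0.372, 0.602, 0.371]
wrist_force: [-0.9, -0.6, -0.1]
opening: 0.006
```

move_arm --grip '[0,0,0,0,0]' --pt "0.008 0 0" --pt "0.005 0 0" --pt "0.004 0 0" --pt "0.004 0 0" --pt "0.004 0 0" --spin '[0,0,0,0,0]'

```text
t: 7.23
ee_pos: [0.4221, -0.2678, 0.2652]
tcp_rot: [0.6, -0.373, 0.601, 0.374]
wrist_force: [-2.7, -0.3, 4.5]
opening: 0.002
```

move_arm --grip '[0,0,0,0,0]' --pt "0.002 0 0" --pt "0.001 0 0" --pt "0.001 0 0" --pt "0.001 0 0" --pt "0 0 0" --spin '[0,0,0,0,0]'

```text
t: 7.65
ee_pos: [0.4222, -0.2679, 0.2612]
tcp_rot: [0.601, -0.373, 0.6, 0.374]
wrist_force: [-3.5, 3.0, 8.6]
opening: 0.004
```

move_arm --grip '[0,0,0,0,0]' --pt "-0.02 0 0" --pt "-0.025 0 0" --pt "-0.025 0 0" --pt "0 0 0" --pt "0 0 0" --spin '[0,0,0,0,0]'

```text
t: 8.07
ee_pos: [0.4233, -0.2687, 0.3317]
tcp_rot: [0.601, -0.374, 0.6, 0.373]
wrist_force: [-0.1, -0.5, -1.0]
opening: 0.006
```

```bash
python3 - <<'E'
from h import *
s=env.state();print(s['ee_pos'],s['wrist_force'])
I={n:env.grab_frame(n) for n in('scene','side')}
a=cv2.resize(I['scene'][205:325,245:465],None,fx=3.2,fy=3.2,interpolation=cv2.INTER_CUBIC)
b=cv2.resize(I['side'][180:300,205:345],None,fx=4.6,fy=4.6,interpolation=cv2.INTER_CUBIC)
cv2.imwrite('pics/a2.png',a);cv2.imwrite('pics/b2.png',b)
E
```

```text
[ 0.42326775 -0.26871301  0.33167922] [-0.12547667 -0.48397988 -0.9703848 ]
```

View pics/b2.png

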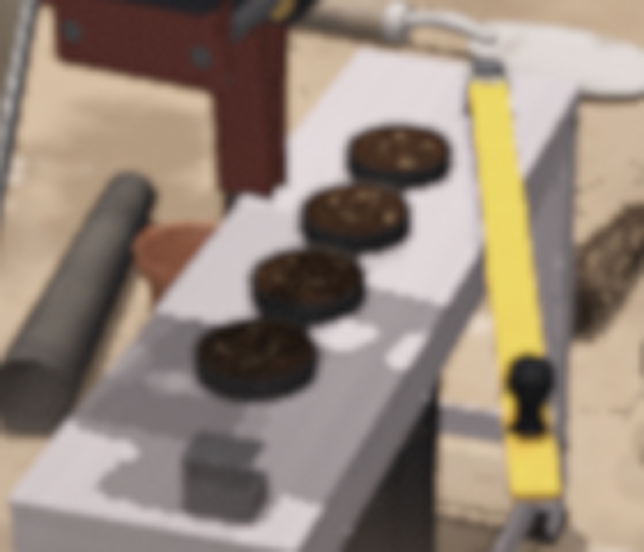

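Side crop: all four collars sit flat on the plate. The bar is still open, with its knob at about (530,375) in the crop. Next I go behind the knob.

move_arm --grip '[0,0,0,0,0]' --pt "0 0 0" --pt "0 0 0" --pt "0 0 0" --pt "0 -0.036 -0.0125" --pt "0 -0.036 -0.0125" --spin '[-5,-5,-5,0,0]'

```text
t: 8.58
ee_pos: [0.4876, -0.3066, 0.33]
tcp_rot: [0.547, -0.448, 0.546, 0.45]
wrist_force: [0.5, -0.0, 1.5]
opening: 0.003
```

move_arm --grip '[0,0,0,0,0]' --pt "0 -0.036 -0.0125" --pt "0 -0.036 -0.0125" --pt "0 0 0" --pt "0 0 0" --pt "0 0 0" --spin '[0,0,0,0,0]'

```text
t: 9.0
ee_pos: [0.5526, -0.3459, 0.3292]
tcp_rot: [0.546, -0.447, 0.548, 0.449]
wrist_force: [-0.4, 0.6, -0.7]
opening: 0.008
```

```bash
python3 - <<'E'
from h import *
s=env.state();print(s['ee_pos'],s['wrist_force'],to_tool([.556,-.3455,.283]));print(rot().round(3))
E
```

```text
[ 0.55260272 -0.34589     0.32918181] [-0.40988515  0.61154    -0.73749005] [46.2 -3.4  1.1]
[[-0.003 -0.98   0.197]
 [ 0.001  0.197  0.98 ]
 [-1.     0.003 -0.   ]]
```

move_arm --grip '[0,0,0,0,0]' --pt "0.01 -0.003 0" --pt "0.015 0 0" --pt "0.015 0 0" --pt "0.006 0 0" --pt "0 0 0" --spin '[0,0,0,0,0]'

```text
t: 9.42
ee_pos: [0.5554, -0.3452, 0.2834]
tcp_rot: [0.547, -0.447, 0.547, 0.449]
wrist_force: [-0.4, -0.6, 0.7]
opening: 0.002
```

```bash
python3 - <<'E'
from h import *
s=env.state();print(s['ee_pos'],s['wrist_force'])
P=np.array([.5264,-.0449]);f=.3
for a in np.radians([19,15,10,5,2,0]):
    w=np.radians(-19.85)-np.pi/2+a
    d=np.array([np.cos(w),np.sin(w)]);k=P+.3*d;x=np.array([-d[1],d[0]])
    print(round(np.degrees(a)),k.round(4),to_tool([*(k+.0195*x),.283]))
E
```

```text
[ 0.55535104 -0.34519304  0.28338898] [-0.36883922 -0.58942807  0.71363057]
19 [ 0.5219 -0.3449] [ 0.4 13.6 -2.7]
15 [ 0.501  -0.3438] [ 0.4 34.2 -7.1]
10 [ 0.4751 -0.3405] [  0.5  60.1 -10.6]
5 [ 0.4495 -0.3349] [  0.5  86.3 -11.8]
2 [ 0.4344 -0.3305] [  0.6 102.1 -11.4]
0 [ 0.4245 -0.3271] [  0.6 112.6 -10.7]
```

move_arm --grip '[0,0,0,0,0]' --pt "0 0.01 -0.002" --pt "0 0.006 -0.0015" --pt "0 0.008 -0.0015" --pt "0 0.01 -0.002" --pt "0 0.01 -0.0015" --spin '[0,0,0,0,0]'

```text
t: 9.83
ee_pos: [0.511, -0.3463, 0.2855]
tcp_rot: [0.547, -0.449, 0.546, 0.448]
wrist_force: [1.1, 0.3, 1.3]
opening: 0.004
```

move_arm --grip '[0,0,0,0,0]' --pt "0 0.01 -0.001" --pt "0 0.01 -0.001" --pt "0 0.01 -0.0005" --pt "0 0.01 -0.0005" --pt "0 0.01 0" --spin '[0,0,0,0,0]'

```text
t: 10.25
ee_pos: [0.4612, -0.3389, 0.2848]
tcp_rot: [0.547, -0.448, 0.547, 0.449]
wrist_force: [1.4, 0.5, 1.4]
opening: 0.003
```

move_arm --grip '[0,0,0,0,0]' --pt "0 0.006 0.0005" --pt "0 0.004 0" --pt "0 0.003 0" --pt "0 0.002 0" --pt "0 0.001 0" --spin '[0,0,0,0,0]'

```text
t: 10.67
ee_pos: [0.4465, -0.3356, 0.2847]
tcp_rot: [0.547, -0.448, 0.547, 0.448]
wrist_force: [1.9, -0.6, 0.1]
opening: 0.006
```

```bash
python3 - <<'E'
from h import *
s=env.state();print(s['ee_pos'],s['wrist_force'],to_tool([.4245+.94*.0195,-.3271-.339*.0195,.283]))
cv2.imwrite('pics/c3.png',cv2.resize(env.grab_frame('side')[180:300,205:345],None,fx=4.6,fy=4.6,interpolation=cv2.INTER_CUBIC))
E
```

```text
[ 0.44654019 -0.33556937  0.28474776] [ 1.92034821 -0.59387435  0.10477435] [1.7 4.  1.1]
```

View pics/c3.png

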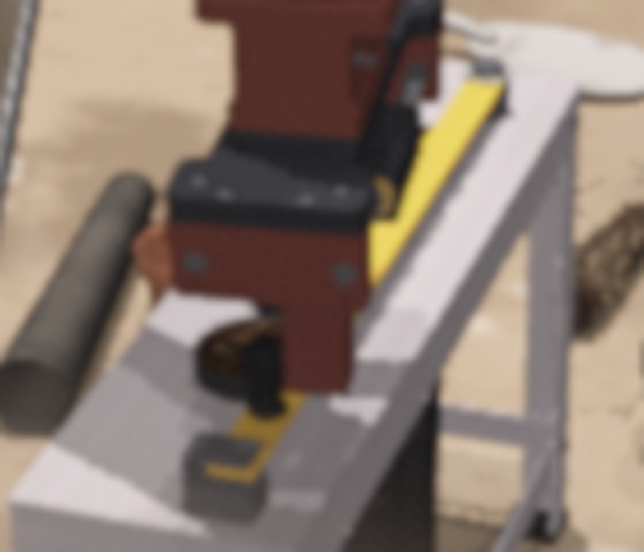

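The knob is at about (265,370) in the crop and the bar's tip is already entering the keeper at (235,465). A few mm remain, so I push slowly until the force rises.

move_arm --grip '[0,0,0,0,0]' --pt "0 0.0015 0" --pt "0 0.0015 0" --pt "0 0.001 0" --pt "0 0.001 0" --pt "0 0 0" --spin '[0,0,0,0,0]'

```text
t: 11.13
ee_pos: [0.4431, -0.3349, 0.2849]
tcp_rot: [0.547, -0.45, 0.546, 0.448]
wrist_force: [6.8, -1.2, -3.8]
opening: 0.005
```

move_arm --grip '[0,0,0,0,0]' --pt "0 0.001 0" --pt "0 0.001 0" --pt "0 0 0" --pt "0 0 0" --pt "0 0 0" --spin '[0,0,0,0,0]'

```text
t: 11.55
ee_pos: [0.4428, -0.3348, 0.2851]
tcp_rot: [0.547, -0.451, 0.546, 0.447]
wrist_force: [11.5, -2.6, -6.7]
opening: 0.004
```

The force rises (6.8 to 11.5 N) while the position holds, at the predicted home point, so the bar is on its stop. Backing off and lifting clear.

move_arm --grip '[0,0,0,0,0]' --pt "0 -0.008 0" --pt "0 -0.01 0" --pt "-0.02 0 0" --pt "-0.03 0 0" --pt "-0.035 0 0" --spin '[0,0,0,0,0]'

```text
t: 11.97
ee_pos: [0.4564, -0.3374, 0.3691]
tcp_rot: [0.546, -0.447, 0.548, 0.45]
wrist_force: [1.0, 0.2, 0.1]
opening: 0.003
```

move_arm --grip '[0,0,0,0,0]' --pt "-0.035 0 0" --pt "-0.035 0 0" --pt "-0.02 0 0" --pt "0 0 0" --pt "0 0 0" --spin '[0,0,0,0,0]'

```text
t: 12.38
ee_pos: [0.4575, -0.3384, 0.4604]
tcp_rot: [0.547, -0.449, 0.547, 0.448]
wrist_force: [-0.3, -0.1, -0.2]
opening: 0.003
```

```bash
python3 - <<'E'
from h import *
s=env.state();print(s['ee_pos'],s['wrist_force'],s['t'])
cv2.imwrite('pics/d4.png',env.grab_frame('side')); 
E
```

```text
[ 0.45752072 -0.33841774  0.46039252] [-0.34021651 -0.11557368 -0.17448038] 12.3833
```

View pics/d4.png

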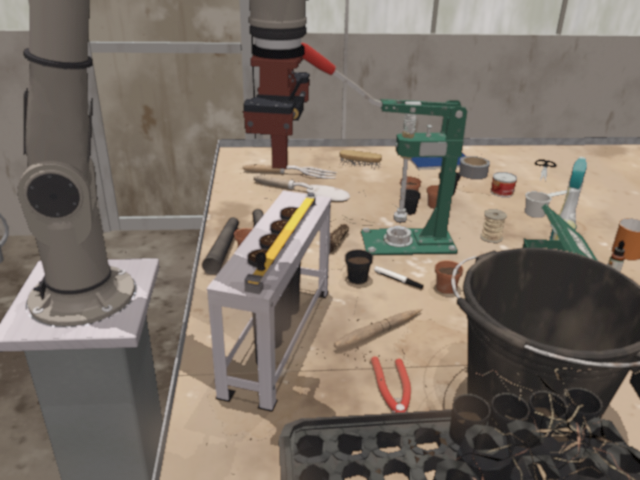

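The bar lies over the collars, with its knob at about (262,258) and its tip in the keeper at (254,281). The tubes are down, the loose items look unmoved and the arm is clear. Handing in.

```bash
python3 -c "
from station import env
print(env.finish_job())"
```

```text
the job is handed in; nothing more can be done
None
```

The job is done and handed in at about 12.4 s of the 58 s allowed; `finish_job` reports no verdict.

- **Tubes:** I pressed tubes 1 to 4 in order from the left with the shut fingertips. Each press ended with the fingertip at about 261.2 mm (home is 261 mm), with 6–9 N upward on the wrist. The side picture showed all four collars on the plate.
- **Bar:** I pushed the knob round its arc until the wrist force rose to about 13 N with no further movement. The fingertip was then within about 1 mm of the computed home position. The last picture shows the bar over the collars with its tip in the keeper.
- **Bystanders and arm:** Judging by eye, the bystanders visible in the last side view look unmoved; I did not measure them, and the clay pot is partly hidden there. The arm was clear of everything at the end, with a wrist force near zero.

**Slip on the first move:** I gave it in mm instead of m. The per-row limit capped it, the arm only rose a little higher than planned, and it touched nothing. No other check failed or disagreed.

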